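# Bring the syringe pump's pusher up to the plunger and let it catch

## Robot

A 6-joint arm with a two-finger parallel gripper is mounted at the origin on a cart in front of the work surface, level with it; the furniture and walls round the work are solid. World frame = base frame: x ahead of the robot, y to its left, z up, the work surface at z = 0. Lengths are in m, angles in degrees, forces in N, time in s.
With the tool pointing down it reaches from about 0.25 to 0.725 m from the base axis. Payload 9.7 kg.
Tool frame: the origin (TCP) lies midway between the tips of the shut fingers; the grasp point (between the pads) lies 19 mm behind it; z points along the fingers, y is the line along which they close (so a half turn about z gives the same grasp; the last joint's range is limited). The gripper opens to 85 mm and grips with 20 to 120 N. Pads are 22 mm wide; open, the fingers measure 114 mm over their backs; the gripper's body (76 mm by 85 mm) begins 54 mm behind the grasp point. The pads swing forward as they close: fully open they stand 13 mm farther back than shut.
Start: joints at [-75, 4.979, 10.078, 95.1, 0, 90], TCP at [0.142, -0.531, 0.231] pointing down, gripper open.
Joint ranges: [-179.16, 179.16], [-48.56, 103.87], [-65.8, 70.77], [-126.05, 130.52], [-82.76, 87.17], [-180, 180]. Speed limits (degrees/s): [127.2, 127.2, 147.25, 180, 180, 180].

## Interface

Orientations are given as [roll, pitch, yaw] about the fixed x, y, z axes, in that order (R = Rz(yaw) Ry(pitch) Rx(roll)).
In Python, from workcell import bot gives the robot as it stands.
- The arm moves only by the shell command python3 -m crank 'ROWS' [FORCE]. ROWS is JSON, a list of rows, each an object with "gripper": the finger opening in mm, from 0 to 85.4; "travel": the shift along the tool's x, y, z in mm, a list of three; "twist": the turn, a rotation vector about the tool's x, y, z in rad, a list of three. In form: [{"gripper": gripper, "travel": [tx, ty, tz], "twist": [rx, ry, rz]}, ...]. A call has 1 to 12 rows; each row shifts and turns the commanded pose from where the row before left it, along the tool's axes as they then stand; what a row does not reach is not made up. A row lasts 1/8 s, in which the tool goes at most 62.5 mm and 10.7 degrees, less where a joint would pass 70% of its speed; a pose out of reach is approached as far as the arm can. A call is refused whole if a number of a shift passes 62.5 or a number of a turn 0.188, either way. A call with a gripper value outside its range is refused whole. The fingers move at their own pace and stop on an object; FORCE is the grip in N (left out, the last holds). Time passes only in rows, so rows that do not move let the fingers close. It gives the time, the measured TCP pose, the force, the opening and the grip force at its end, in the units of the state.
- bot.get_obs(): the state, without advancing time (a new reading comes with each control period).
- bot.camera(name): name is "side" or "top"; returns the picture (384x512x3 uint8, red, green, blue); there is no depth.
- bot.calibration(name): a dict with "vfov" (degrees; the focal length in pixels is half the picture's height over the tangent of half this angle, whatever the lens; pixels are square), "cx", "cy" (the principal point, pixels), "camera_from_world" (4x4, takes a point from world to camera coordinates). Camera axes: x right, y down, z forward; pixel columns grow to the right and rows downward; lengths in m; the calibration is good to about 2 mm. A picture is of the moment at which its call begins. calibration takes no time and is no camera call.
- bot.job_done(): hands the job in; it is judged then, once.
The state is a dict: "time": time; "q": joint angles; "qd": joint speeds; "joint_efforts": joint torques, N m; "ee_pos": TCP position; "tcp_rot": TCP orientation; "wrist_force": force on the tool from outside, world axes, zero at the start; "torque": the same for the moment, N m; "opening": finger opening in m; "grasp_force": force on a finger pad.
Only numpy, scipy, OpenCV 4.12 (cv2) and the standard library are available. Lean on these libraries where they do the work, as an engineer would, in place of code of your own. Each camera call takes 0.05 s, during which the arm holds its last target. There are 200 camera calls.

## Task

On the syringe pump, lift the release bar on the carriage and hold it up while you slide the carriage along until its rubber pad just touches the end of the syringe plunger. Then let the bar down and, if it is not yet caught, ease the carriage back, feeling for the first notch, until the bar has dropped fully in, so that less than about one notch of gap is left. Be gentle: do not press hard on the plunger, do not force the carriage against the caught tooth, and leave the small things beside the pump where they stand.

Things in the scene. Friction and masses are not known exactly. Their poses are not given: they have to be found in the camera images.
- pump: white bench syringe pump, fixed, a bed 130 (x) x 320 (y) x 28 mm high; origin at the centre of its underside on the table. Its y axis is the slide direction: the carriage is in the -y half, the syringe in the +y half. Two steel guide rods run along y at x = +-42 mm, 46 mm above the table.
- carriage (a joint): the grey carriage (104 x 36 mm, top 70 mm above the table) on the guide rods; value in m, grows toward the syringe (pump +y), 0 to 0.145; at 0 its centre is at pump y = -105 mm. Sliding drag about 2 N when its tooth is clear of the rail, 3 to 4 N with it resting on a land; a nudge may make a resting tooth drop into a notch.
- release_bar (a joint): how far the release bar is lifted, m: 0 = down, tooth in a notch; about 0.006 = tooth rests on a land, not caught; above 0.007 = clear, carriage free; 0.014 = upper stop. Spring and weight pull it down with 5 (down) to 7.5 N (up), so it falls by itself over a notch. Tooth 3.5 mm thick, so 1 mm of play in a notch. At the start it is caught or rests on a land.
- bar_grip (a point): centre of the black crossbar that is lifted: 74 mm along pump x, 12 mm thick along pump y, 14 mm high; carried on two 8 mm posts at pump x = +-28 mm, with 48 mm free between them for a grip from above. Its underside is 27 mm above the carriage top when down; nothing of the pump is higher than 74 mm elsewhere.
- pad_face (a point): centre of the front face of the round rubber pusher pad (24 mm across, 58 mm above the table) on the carriage's +y side, 32 mm ahead of the carriage centre; the pad gives about 1 mm for each 4 N, at most 5 mm
- plunger_end (a point): centre of the end face of the syringe plunger that looks at the pad (pump -y), 58 mm above the table; its y axis is the pump's y axis. The syringe is clamped fast in its grey holder.
- syringe_holder: the grey clamp block with the syringe, fixed on the pump's bed; 46 x 34 mm, its origin under its centre, on the bed, 80 mm beyond the plunger end. More than 12 N on the plunger is too hard.
- pusher_pad: the rubber pad as a part (its origin lies at the carriage's: on the table under the carriage centre)
- vial_1: small white vial, 21 mm across, 45 mm high, loose, in front of the pump; origin under its centre
- timer: small white timer, 61 x 61 x 21 mm, loose, in front of the pump; origin under its centre
- rubber_bulb: black rubber bulb, 29 mm across, 47 mm high, loose, behind the pump; origin under its centre
- rail_top (a point): point on the pump at the height of the top of the lands (40 mm) of the steel toothed rail that runs along y between the rods, under the carriage. Notch pitch 12 mm: flat lands 7.5 mm long, notches 4.5 mm wide and 6 mm deep. Where the notches lie along y differs each time and is not measured (this point does not tell): feel for them. More than 22 N between tooth and rail is too hard.

How it is judged (in metres and radians):
On the way, in this order (a step that is already met when the one before it is completed fails the run):
1. the release bar is lifted clear of the rail (8 mm or more) (value of joint release_bar above 0.008 m), for 0.2 s.
2. the pad touches the plunger (0.5 N or more) (contact force between pusher_pad and syringe_holder above 0.5 N), for 0.05 s.
At the end, for the whole second after the job is handed in: The bar is down in a notch (lifted less than 2 mm), the pad face is not more than 14.5 mm short of the plunger end, and the carriage is at rest (value of joint release_bar below 0.002 m and y of pad_face in the frame of plunger_end above -0.0145 m and velocity of joint carriage between -0.005 and 0.005 m/s); the robot touches nothing.
It fails at once if the plunger is pressed with more than 12 N (contact force between pusher_pad and syringe_holder above 12 N).
It fails at once if the tooth is forced against the rail with more than 22 N (contact force between any of tooth, tooth_b and anything else above 22 N).
It fails at once if the vial is moved more than 15 mm (distance of vial_1 from where it was at the start of the episode above 0.015 m).
It fails at once if the timer is moved more than 15 mm (distance of timer from where it was at the start of the episode above 0.015 m).
It fails at once if the rubber bulb is moved more than 15 mm (distance of rubber_bulb from where it was at the start of the episode above 0.015 m).
It also fails if it takes over 51 s, if anything falls off the work surface, if the arm or the gripper's body presses on something with over 40 N, if the wrist force passes 120 N, or if a joint passes its speed limit or range.

## Working session

There is one attempt and no reset: what is moved stays moved. The work goes in short steps, Python scripts to look and compute and a shell command to move; the robot and the scene stay as the last step left them, time stands still between calls to the robot, and variables do not carry over. Pictures are saved under pics/ and viewed, at most 10 in all, crops included, and the job is handed in when it is done.

```bash
mkdir -p pics; ls; python3 - <<'E'
from workcell import bot
import cv2
for n in("top","side"):
    cv2.imwrite(f"pics/{n}0.png",bot.camera(n)[:,:,::-1]); c=bot.calibration(n); print(n,c)
print(bot.get_obs())
E
```

```text
pics
top {'vfov': 46.087693727943275, 'cx': 253.27514216917712, 'cy': 193.0836545063765, 'camera_from_world': array([[-4.24247381e-03, -9.99425119e-01,  3.36367834e-02,
         1.71547034e-02],
       [-9.94829455e-01,  8.04969189e-04, -1.01556425e-01,
         5.32035046e-01],
       [ 1.01470966e-01, -3.38937134e-02, -9.94260961e-01,
         8.72175799e-01],
       [ 0.00000000e+00,  0.00000000e+00,  0.00000000e+00,
         1.00000000e+00]])}
side {'vfov': 42.3894325936895, 'cx': 253.46056254275038, 'cy': 192.2540608365929, 'camera_from_world': array([[ 0.92214879, -0.38645262,  0.01720383, -0.49467623],
       [-0.17741646, -0.46203182, -0.86893613,  0.20768382],
       [ 0.34375136,  0.79823616, -0.49462515,  0.75735834],
       [ 0.        ,  0.        ,  0.        ,  1.        ]])}
{'time': 0.1, 'q': array([-7.50006727e+01,  5.00621901e+00,  1.00390029e+01,  9.50996703e+01,
        1.15087641e-03,  9.00016812e+01]), 'qd': array([ 0.00127425, -0.12765655,  0.08575764,  0.09742479,  0.0368839 ,
       -0.08361571]), 'joint_efforts': array([ 1.28159812e-03, -5.21562910e+01,  4.65653980e+01,  1.59488252e-02,
        1.17728810e-04, -4.18680663e-07]), 'ee_pos': array([ 0.14229577, -0.53105785,  0.23067064]), 'tcp_rot': array([-1.79933114e+02, -1.14891303e-03,  1.49976448e+01]), 'wrist_force': array([0.55055636, 0.32435054, 0.0748929 ]), 'torque': array([-0.0412763 ,  0.01826904, -0.01317106]), 'grasp_force': 0.0, 'opening': 0.08530204995317014}
```

View pics/top0.png

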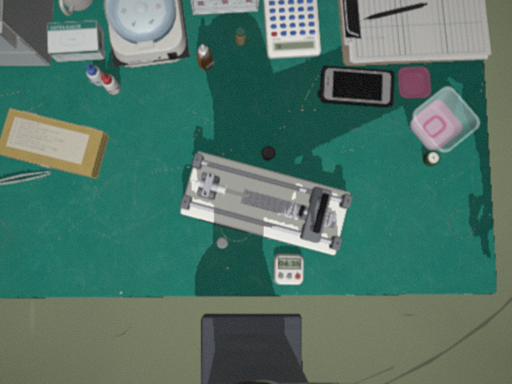

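View pics/side0.png

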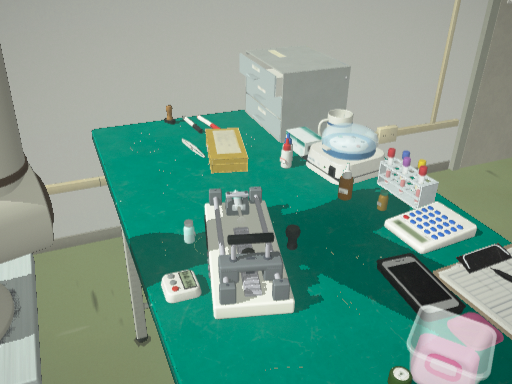

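```bash
cat > h.py <<'E'
from workcell import bot
import numpy as np, cv2
def K(c): 
    f=192/np.tan(np.radians(c["vfov"]/2)); return f,c["cx"],c["cy"],c["camera_from_world"]
def px2w(n,u,v,z):
    f,cx,cy,T=K(bot.calibration(n)); R,t=T[:3,:3],T[:3,3]
    d=R.T@np.array([(u-cx)/f,(v-cy)/f,1]); o=-R.T@t
    return o+d*(z-o[2])/d[2]
def w2px(n,p):
    f,cx,cy,T=K(bot.calibration(n)); q=T[:3,:3]@np.array(p)+T[:3,3]
    return f*q[:2]/q[2]+[cx,cy]
E
python3 - <<'E'
from h import *
a=cv2.imread("pics/top0.png")[140:265,170:370]; b=cv2.imread("pics/side0.png")[180:320,195:305]
a=cv2.resize(a,None,fx=4,fy=4,interpolation=2); cv2.imwrite("pics/topc.png",a)
b=cv2.resize(b,None,fx=4,fy=4,interpolation=2); cv2.imwrite("pics/sidec.png",b)
C=[px2w("top",u,v,.028)[:2] for u,v in[(198,152),(352,192),(337,254),(181,212)]]
print(np.round(C,4)); C=np.array(C)
print([np.linalg.norm(C[i]-C[(i+1)%4]) for i in range(4)],C.mean(0))
E
```

```text
[[ 0.6146  0.1261]
 [ 0.534  -0.1822]
 [ 0.4109 -0.149 ]
 [ 0.4946  0.1585]]
[np.float64(0.31860143369245186), np.float64(0.12742558250616948), np.float64(0.3186717568153966), np.float64(0.12429328782819747)] [ 0.513534   -0.01165872]
```

View pics/topc.png

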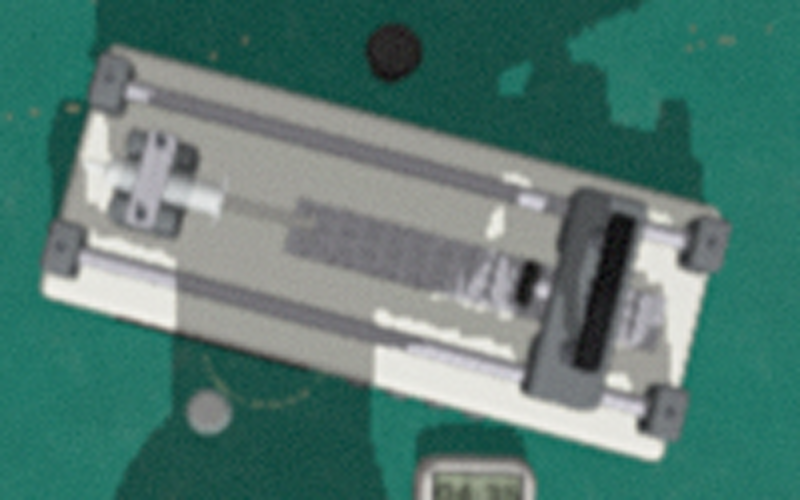

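View pics/sidec.png

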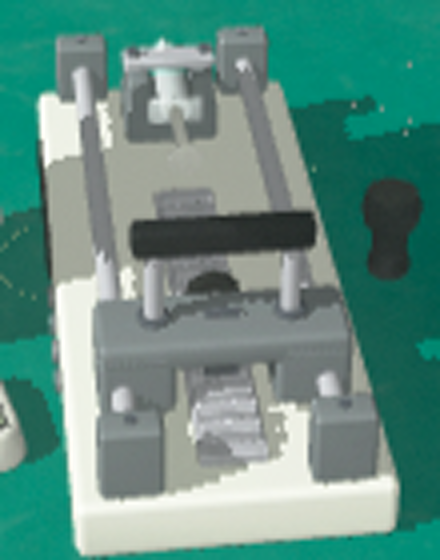

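```bash
python3 - <<'E'
from h import *
P=lambda u,v,z:px2w("top",170+u/4,140+v/4,z)
cs=np.array([P(u,v,.028)[:2] for u,v in[(113,45),(733,214),(660,460),(42,292)]])
c=cs.mean(0); d=(cs[0]+cs[3]-cs[1]-cs[2]); yaw=np.degrees(np.arctan2(d[1],d[0]))-90
print("pump",c,yaw)
th=np.radians(yaw);ex=np.array([np.cos(th),np.sin(th)]);ey=np.array([-np.sin(th),np.cos(th)])
for n,u,v,z in[("bar",605,292,.111),("barhi",605,292,.117),("b1",625,215,.111),("b2",585,370,.111),("padfront",516,282,.066),("plEnd",308,220,.058),("holder",155,180,.07),("barrelend",222,200,.058),("vial",210,412,.045),("carr",587,298,.07)]:
    p=P(u,v,z); q=p[:2]-c; print(n,np.round(p,4),"pump",np.round([q@ex,q@ey],4))
# side check
for y in(-.105,-.095,-.085):
  for z in(.104,.110): print(y,z,(w2px("side",[*(c+y*ey),z])-[195,180])*4,(w2px("top",[*(c+y*ey),z+.007])-[170,140])*4)
E
```

```text
pump [ 0.51218262 -0.01114736] -15.359371995903984
bar [ 0.4872 -0.1039  0.111 ] pump [ 0.0005 -0.0961]
barhi [ 0.4869 -0.1028  0.117 ] pump [-0.0001 -0.0951]
b1 [ 0.5222 -0.1137  0.111 ] pump [ 0.0368 -0.0963]
b2 [ 0.4522 -0.0942  0.111 ] pump [-0.0358 -0.096 ]
padfront [ 0.4947 -0.0698  0.066 ] pump [-0.0013 -0.0612]
plEnd [0.5252 0.0289 0.058 ] pump [0.0019 0.0421]
holder [0.5431 0.1015 0.07  ] pump [-0.      0.1168]
barrelend [0.5349 0.0702 0.058 ] pump [0.0003 0.0844]
vial [0.4337 0.0761 0.045 ] pump [-0.0988  0.0634]
carr [ 0.4868 -0.1029  0.07  ] pump [-0.0002 -0.0952]
-0.105 0.104 [226.78560358 259.82599326] [623.75101277 298.32312129]
-0.105 0.11 [227.0209371  247.38549572] [626.34529475 297.59716096]
-0.095 0.104 [223.64869389 245.20550613] [602.39004505 292.50707875]
-0.095 0.11 [223.86964879 232.84580468] [604.82694849 291.73816547]
-0.085 0.104 [220.57929566 230.89967598] [581.02603241 286.69020717]
-0.085 0.11 [220.78643395 218.62019703] [583.30551226 285.87832863]
```

```bash
python3 -m crank '[{"gripper":45,"travel":[0,0,0],"twist":[0,0,0.177]},{"gripper":45,"travel":[0,0,0],"twist":[0,0,0.177]},{"gripper":45,"travel":[0,0,0],"twist":[0,0,0.177]},{"gripper":45,"travel":[18,-42,0],"twist":[0,0,0]},{"gripper":45,"travel":[18,-42,0],"twist":[0,0,0]},{"gripper":45,"travel":[18,-42,0],"twist":[0,0,0]},{"gripper":45,"travel":[18,-42,0],"twist":[0,0,0]},{"gripper":45,"travel":[18,-42,0],"twist":[0,0,0]},{"gripper":45,"travel":[18,-42,0],"twist":[0,0,0]},{"gripper":45,"travel":[18,-42,0],"twist":[0,0,0]},{"gripper":45,"travel":[18,-42,0],"twist":[0,0,0]},{"gripper":45,"travel":[18,-42,0],"twist":[0,0,0]}]' 30
cat >> h.py <<'E'
c=np.array([.5122,-.0111]);th=np.radians(-15.36)
ex=np.array([np.cos(th),np.sin(th)]);ey=np.array([-np.sin(th),np.cos(th)])
def st(target=None):
    o=bot.get_obs(); R=cv2.Rodrigues(np.zeros(3))[0]
    from scipy.spatial.transform import Rotation as S
    R=S.from_euler("xyz",o["tcp_rot"],degrees=True).as_matrix()
    q=o["ee_pos"][:2]-c; w=o["wrist_force"]
    print("t",round(o["time"],2),"pos",np.round(o["ee_pos"],4),"rot",np.round(o["tcp_rot"],2),"pump xy",np.round([q@ex,q@ey],4),"F pump x,y,z",np.round([w[:2]@ex,w[:2]@ey,w[2]],2),"open",round(o["opening"],4),"grip",round(o["grasp_force"],1))
    if target is not None: print("tool delta mm",np.round(R.T@(np.array(target)-o["ee_pos"])*1e3,1))
E
python3 -c "
from h import *
st([.4875,-.1033,.088])"
```

```text
time: 1.6
ee_pos: [0.3997, -0.2086, 0.2311]
tcp_rot: [-180.0, 0.0, -15.4]
wrist_force: [0.1, 0.3, -1.1]
opening: 0.0451
grasp_force: 0.0
t 1.6 pos [ 0.3997 -0.2086  0.2311] rot [-1.800e+02  1.000e-02 -1.542e+01] pump xy [-0.0562 -0.2202] F pump x,y,z [-0.01  0.31 -1.08] open 0.0451 grip 0.0
tool delta mm [  56.7 -124.9  143.1]
```

```bash
python3 -m crank '[{"gripper":45,"travel":[14,-31,0],"twist":[0,0,0]},{"gripper":45,"travel":[14,-31,0],"twist":[0,0,0]},{"gripper":45,"travel":[14,-31,0],"twist":[0,0,0]},{"gripper":45,"travel":[14.7,-31.9,0],"twist":[0,0,0]},{"gripper":45,"travel":[0,0,30],"twist":[0,0,0]},{"gripper":45,"travel":[0,0,30],"twist":[0,0,0]},{"gripper":45,"travel":[0,0,20],"twist":[0,0,0]},{"gripper":45,"travel":[0,0,0],"twist":[0,0,0]}]'
python3 - <<'E'
from h import *
st([.4875,-.1033,.088])
i=bot.camera("side")[:,:,::-1]; cv2.imwrite("pics/s1.png",cv2.resize(i[150:300,170:320],None,fx=4,fy=4,interpolation=2))
E
```

```text
time: 2.6
ee_pos: [0.4826, -0.119, 0.1498]
tcp_rot: [-179.3, 0.2, -14.2]
wrist_force: [-1.2, -0.2, 0.1]
opening: 0.0456
grasp_force: 0.0
t 2.6 pos [ 0.4826 -0.119   0.1498] rot [-179.32    0.18  -14.19] pump xy [ 0.     -0.1119] F pump x,y,z [-1.1  -0.49  0.09] open 0.0456 grip 0.0
tool delta mm [  1.1 -15.7  62. ]
```

View pics/s1.png

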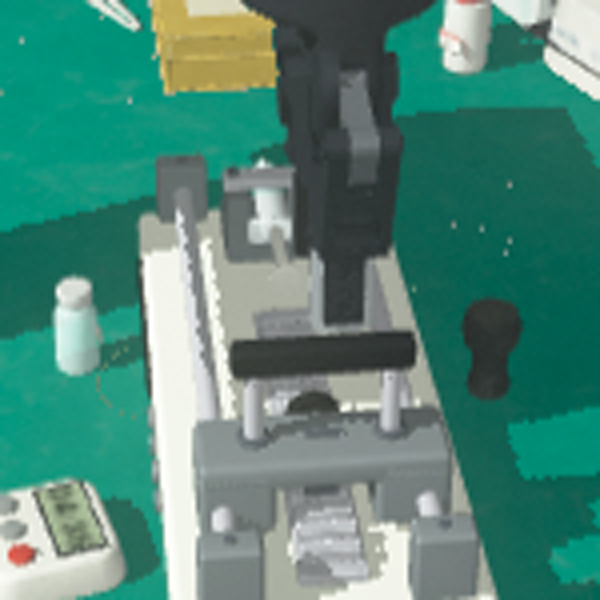

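```bash
python3 -m crank '[{"gripper":45,"travel":[0,0,0],"twist":[0,0,0]},{"gripper":45,"travel":[0,0,0],"twist":[0,0,0]}]' >/dev/null
python3 - <<'E'
from h import *
st([.4875,-.1033,.088])
# fingertip projection expected in s1 crop
for dx in(0,):print((w2px("side",[.4826,-.119,.1498])-[170,150])*4)
E
```

```text
t 2.9 pos [ 0.4838 -0.119   0.1523] rot [-1.7933e+02 -8.0000e-02 -1.4180e+01] pump xy [ 0.0012 -0.1116] F pump x,y,z [-0.44  0.69  0.09] open 0.0449 grip 0.0
tool delta mm [ -0.3 -15.4  64.4]
[331.00015228 292.12473592]
```

```bash
python3 -m crank '[{"gripper":45,"travel":[0,0,0],"twist":[-0.0117,0,0.021]},{"gripper":45,"travel":[-0.5,-8,0],"twist":[0,0,0]},{"gripper":45,"travel":[0,-7.5,0],"twist":[0,0,0]},{"gripper":45,"travel":[0,0,16],"twist":[0,0,0]},{"gripper":45,"travel":[0,0,16],"twist":[0,0,0]},{"gripper":45,"travel":[0,0,16],"twist":[0,0,0]},{"gripper":45,"travel":[0,0,0],"twist":[0,0,0]},{"gripper":45,"travel":[0,0,0],"twist":[0,0,0]}]' >/dev/null
python3 -c "
from h import *
st([.4875,-.1033,.088])"
```

```text
t 3.9 pos [ 0.483  -0.1183  0.1036] rot [-1.7933e+02  1.0000e-02 -1.4130e+01] pump xy [ 0.0003 -0.1111] F pump x,y,z [ 0.69  0.21 -0.12] open 0.0451 grip 0.0
tool delta mm [  0.7 -15.5  15.8]
```

```bash
python3 -m crank '[{"gripper":45,"travel":[0,-4,0],"twist":[0,0,0]},{"gripper":45,"travel":[0,-4,0],"twist":[0,0,0]},{"gripper":45,"travel":[0,0,0],"twist":[0,0,0]}]' >/dev/null
python3 -c "
from h import *
st([.4875,-.1033,.088]);o=bot.get_obs();print(o['q'],o['qd'],o['joint_efforts'],o['wrist_force'])"
```

```text
t 4.28 pos [ 0.484  -0.1145  0.1038] rot [-1.7915e+02 -1.0000e-02 -1.3780e+01] pump xy [ 0.0002 -0.1071] F pump x,y,z [-0.22  0.54  0.18] open 0.0451 grip 0.0
tool delta mm [  0.7 -11.4  15.9]
[-13.79293638  -2.81967044 -11.93665258  80.87475912   0.85228029
 179.98289626] [-0.07543608  0.09251623 -0.14753603 -0.06826304 -0.0249733  -0.0047876 ] [ 6.46214699e-02 -4.38081264e+01  4.69462860e+01  9.96305534e-04
  7.24005327e-02 -5.90478817e-05] [-0.07325418  0.57514444  0.18438183]
```

```bash
python3 -m crank '[{"gripper":45,"travel":[0,0,-30],"twist":[0,0,0]},{"gripper":45,"travel":[0,0,-30],"twist":[0,0,0]},{"gripper":45,"travel":[0,0,0],"twist":[0,0,-0.183]},{"gripper":45,"travel":[0,0,0],"twist":[0,0,-0.183]},{"gripper":45,"travel":[0,0,0],"twist":[0,0,-0.183]},{"gripper":45,"travel":[0,0,0],"twist":[0,0,-0.183]},{"gripper":45,"travel":[0,0,0],"twist":[0,0,-0.183]},{"gripper":45,"travel":[0,0,0],"twist":[0,0,-0.183]},{"gripper":45,"travel":[0,0,0],"twist":[0,0,-0.183]},{"gripper":45,"travel":[0,0,0],"twist":[0,0,-0.183]},{"gripper":45,"travel":[0,0,0],"twist":[0,0,-0.183]},{"gripper":45,"travel":[0,0,0],"twist":[0,0,-0.183]}]' >/dev/null
python3 -m crank '[{"gripper":45,"travel":[0,0,0],"twist":[0,0,-0.183]},{"gripper":45,"travel":[0,0,0],"twist":[0,0,-0.183]},{"gripper":45,"travel":[0,0,0],"twist":[0,0,-0.183]},{"gripper":45,"travel":[0,0,0],"twist":[0,0,-0.183]},{"gripper":45,"travel":[0,0,0],"twist":[0,0,-0.183]},{"gripper":45,"travel":[0,0,0],"twist":[0,0,-0.183]},{"gripper":45,"travel":[0,0,0],"twist":[0,0,-0.183]},{"gripper":45,"travel":[0,0,0],"twist":[0,0,0]},{"gripper":45,"travel":[0,0,0],"twist":[0,0,0]}]' >/dev/null
python3 -c "
from h import *
from scipy.spatial.transform import Rotation as S
st([.4875,-.1033,.088]);o=bot.get_obs();print(o['q'])
R=S.from_euler('xyz',o['tcp_rot'],degrees=True);G=S.from_euler('xyz',[180,0,164.64],degrees=True)
print('twist',(R.inv()*G).as_rotvec())"
```

```text
t 6.9 pos [ 0.4837 -0.1154  0.1635] rot [ 1.7915e+02 -4.0000e-02  1.6423e+02] pump xy [ 1.000e-04 -1.081e-01] F pump x,y,z [ 0.21 -0.61  0.3 ] open 0.0448 grip 0.0
tool delta mm [-0.4 11.6 75.7]
[-13.90779818  -3.07418883  -5.58706906  87.4995685    0.84920103
   1.86381148]
twist [ 0.01480889 -0.00064601 -0.00718542]
```

```bash
python3 -m crank '[{"gripper":45,"travel":[0,0,0],"twist":[0.0148,0,-0.0072]},{"gripper":45,"travel":[0,6,0],"twist":[0,0,0]},{"gripper":45,"travel":[0,6,0],"twist":[0,0,0]},{"gripper":45,"travel":[0,0,25],"twist":[0,0,0]},{"gripper":45,"travel":[0,0,25],"twist":[0,0,0]},{"gripper":45,"travel":[0,0,12],"twist":[0,0,0]},{"gripper":45,"travel":[0,0,12],"twist":[0,0,0]},{"gripper":45,"travel":[0,0,0],"twist":[0,0,0]}]' >/dev/null
python3 - <<'E'
from h import *
st([.4875,-.1033,.088])
i=bot.camera("side")[:,:,::-1]; cv2.imwrite("pics/s2.png",cv2.resize(i[150:300,170:320],None,fx=4,fy=4,interpolation=2))
E
```

```text
t 7.9 pos [ 0.4865 -0.1037  0.0891] rot [-1.8000e+02 -8.0000e-02  1.6487e+02] pump xy [-0.0002 -0.0961] F pump x,y,z [-0.52  0.57 -0.38] open 0.0449 grip 0.0
tool delta mm [-0.8  0.7  1.1]
```

View pics/s2.png

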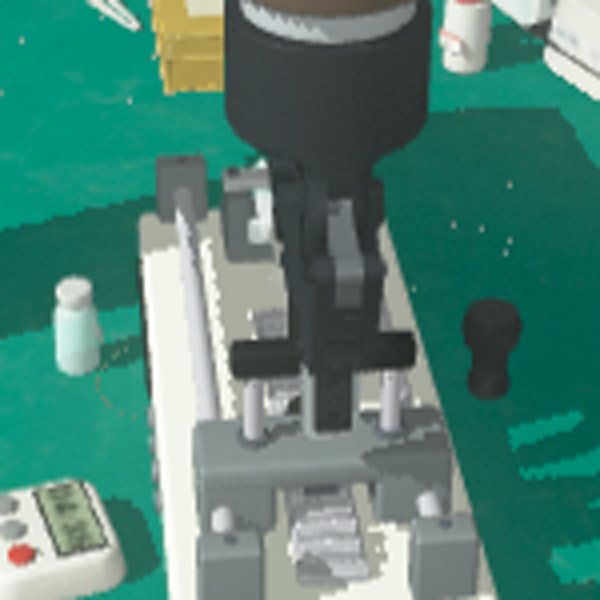

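```bash
python3 -m crank '[{"gripper":25,"travel":[0,0,0],"twist":[0,0,0]},{"gripper":18,"travel":[0,0,0],"twist":[0,0,0]},{"gripper":15,"travel":[0,0,0],"twist":[0,0,0]},{"gripper":13.5,"travel":[0,0,0],"twist":[0,0,0]},{"gripper":13.5,"travel":[0,0,0],"twist":[0,0,0]}]' 20 >/dev/null
python3 -c "
from h import *
st()"
python3 -m crank '[{"gripper":12.6,"travel":[0,0,0],"twist":[0,0,0]},{"gripper":12.2,"travel":[0,0,0],"twist":[0,0,0]},{"gripper":11.8,"travel":[0,0,0],"twist":[0,0,0]},{"gripper":11.8,"travel":[0,0,0],"twist":[0,0,0]}]' 20 >/dev/null
python3 -c "
from h import *
st()"
```

```text
t 8.57 pos [ 0.4869 -0.1038  0.0896] rot [ 1.7999e+02 -2.0000e-02  1.6487e+02] pump xy [ 0.0001 -0.0961] F pump x,y,z [0.47 0.5  0.43] open 0.0133 grip 0.5
t 9.07 pos [ 0.4869 -0.1036  0.0896] rot [ 1.7996e+02 -3.0000e-02  1.6488e+02] pump xy [ 0.0001 -0.0959] F pump x,y,z [0.43 4.96 1.05] open 0.0118 grip 5.5
```

```bash
python3 -m crank '[{"gripper":10,"travel":[0,0,0],"twist":[0,0,0]},{"gripper":8,"travel":[0,0,0],"twist":[0,0,0]},{"gripper":5,"travel":[0,0,0],"twist":[0,0,0]}]' 30 >/dev/null
python3 -c "
from h import *
st()"
python3 -m crank '[{"gripper":5,"travel":[0,0,-1],"twist":[0,0,0]},{"gripper":5,"travel":[0,0,-1],"twist":[0,0,0]},{"gripper":5,"travel":[0,0,0],"twist":[0,0,0]}]' >/dev/null
python3 -c "
from h import *
st()"
```

```text
t 9.45 pos [ 0.4869 -0.1036  0.0897] rot [ 1.7996e+02 -2.0000e-02  1.6488e+02] pump xy [ 0.0001 -0.0959] F pump x,y,z [0.51 5.45 1.54] open 0.0113 grip 29.9
t 9.82 pos [ 0.4866 -0.104   0.0911] rot [-1.7998e+02 -7.0000e-02  1.6486e+02] pump xy [-0.     -0.0964] F pump x,y,z [ 2.81  1.9  -6.36] open 0.0118 grip 29.2
```

```bash
python3 -m crank '[{"gripper":5,"travel":[0,0,-1],"twist":[0,0,0]},{"gripper":5,"travel":[0,0,-1],"twist":[0,0,0]},{"gripper":5,"travel":[0,0,-1],"twist":[0,0,0]},{"gripper":5,"travel":[0,0,0],"twist":[0,0,0]},{"gripper":5,"travel":[0,0,0],"twist":[0,0,0]}]' >/dev/null
python3 - <<'E'
from h import *
st()
i=bot.camera("side")[:,:,::-1]; cv2.imwrite("pics/s3.png",cv2.resize(i[200:300,200:310],None,fx=5,fy=5,interpolation=2))
E
```

```text
t 10.45 pos [ 0.4867 -0.104   0.0944] rot [-1.7998e+02 -4.0000e-02  1.6486e+02] pump xy [ 0.     -0.0963] F pump x,y,z [ 3.96 -0.3  -5.67] open 0.0114 grip 29.2
```

View pics/s3.png

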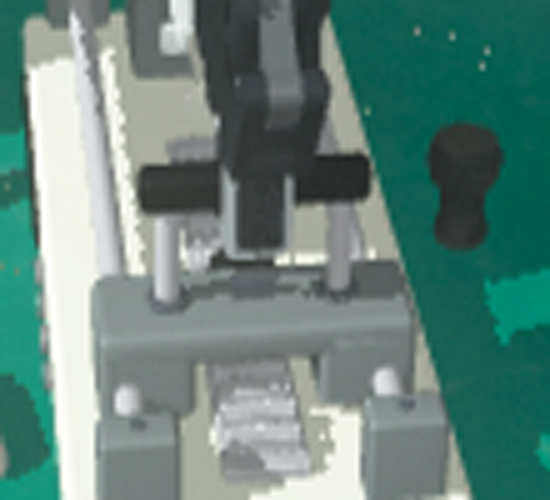

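```bash
python3 -m crank '[{"gripper":5,"travel":[0,2,0],"twist":[0,0,0]},{"gripper":5,"travel":[0,4,0],"twist":[0,0,0]},{"gripper":5,"travel":[0,4,0],"twist":[0,0,0]},{"gripper":5,"travel":[0,4,0],"twist":[0,0,0]},{"gripper":5,"travel":[0,4,0],"twist":[0,0,0]},{"gripper":5,"travel":[0,2,0],"twist":[0,0,0]}]' >/dev/null
python3 -c "
from h import *
st()"
```

```text
t 11.25 pos [ 0.4921 -0.0842  0.0945] rot [ 1.8000e+02 -3.0000e-02  1.6488e+02] pump xy [ 0.     -0.0758] F pump x,y,z [ 3.7  -2.43 -6.94] open 0.0113 grip 29.3
```

```bash
python3 -m crank '[{"gripper":5,"travel":[0,4,0],"twist":[0,0,0]},{"gripper":5,"travel":[0,6,0],"twist":[0,0,0]},{"gripper":5,"travel":[0,6,0],"twist":[0,0,0]},{"gripper":5,"travel":[0,6,0],"twist":[0,0,0]},{"gripper":5,"travel":[0,6,0],"twist":[0,0,0]},{"gripper":5,"travel":[0,6,0],"twist":[0,0,0]},{"gripper":5,"travel":[0,6,0],"twist":[0,0,0]},{"gripper":5,"travel":[0,6,0],"twist":[0,0,0]},{"gripper":5,"travel":[0,4,0],"twist":[0,0,0]},{"gripper":5,"travel":[0,0,0],"twist":[0,0,0]}]' >/dev/null
python3 - <<'E'
from h import *
st()
i=bot.camera("top")[:,:,::-1]; cv2.imwrite("pics/t4.png",cv2.resize(i[150:240,190:330],None,fx=5,fy=5,interpolation=2))
E
```

```text
t 12.5 pos [ 0.5054 -0.0355  0.0945] rot [ 1.7996e+02 -2.0000e-02  1.6491e+02] pump xy [-0.0001 -0.0253] F pump x,y,z [ 4.93  1.39 -6.7 ] open 0.0113 grip 29.3
```

View pics/t4.png

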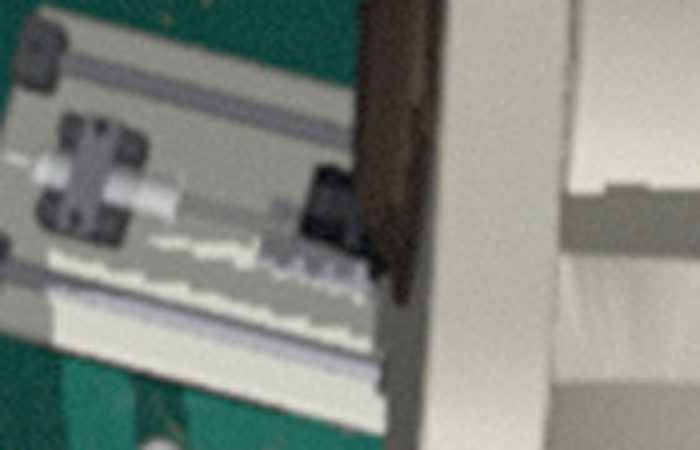

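```bash
python3 -m crank '[{"gripper":5,"travel":[0,3,0],"twist":[0,0,0]},{"gripper":5,"travel":[0,3,0],"twist":[0,0,0]},{"gripper":5,"travel":[0,3,0],"twist":[0,0,0]},{"gripper":5,"travel":[0,3,0],"twist":[0,0,0]},{"gripper":5,"travel":[0,3,0],"twist":[0,0,0]},{"gripper":5,"travel":[0,3,0],"twist":[0,0,0]}]' |grep wrist
python3 -c "
from h import *
st()"
for k in 1; do python3 -m crank '[{"gripper":5,"travel":[0,1,0],"twist":[0,0,0]},{"gripper":5,"travel":[0,1,0],"twist":[0,0,0]}]' >/dev/null; python3 -c "
from h import *
st()"; done
```

```text
wrist_force: [4.7, -3.8, -6.5]
t 13.3 pos [ 0.51   -0.0186  0.0946] rot [-1.7999e+02 -1.0000e-02  1.6487e+02] pump xy [-0.0001 -0.0078] F pump x,y,z [ 5.54 -2.39 -6.48] open 0.0114 grip 29.4
t 13.55 pos [ 0.5105 -0.0167  0.0946] rot [-1.8000e+02 -1.0000e-02  1.6488e+02] pump xy [-0.0001 -0.0059] F pump x,y,z [ 6.6  -1.71 -7.86] open 0.0114 grip 29.4
```

```bash
python3 -m crank '[{"gripper":5,"travel":[-0.3,1,0],"twist":[0,0,0]},{"gripper":5,"travel":[-0.2,1,0],"twist":[0,0,0]},{"gripper":5,"travel":[0,1,0],"twist":[0,0,0]},{"gripper":5,"travel":[0,1,0],"twist":[0,0,0]}]' >/dev/null; python3 -c "
from h import *
st()"
python3 -m crank '[{"gripper":5,"travel":[0,0.7,0],"twist":[0,0,0]},{"gripper":5,"travel":[0,0.7,0],"twist":[0,0,0]}]' >/dev/null; python3 -c "
from h import *
st()"
```

```text
t 14.05 pos [ 0.5116 -0.0131  0.0944] rot [-1.8000e+02 -6.0000e-02  1.6488e+02] pump xy [-0.     -0.0021] F pump x,y,z [ 3.04 -1.7  -6.37] open 0.0115 grip 29.4
t 14.3 pos [ 0.512  -0.0118  0.0944] rot [-1.8000e+02 -6.0000e-02  1.6487e+02] pump xy [-0.     -0.0007] F pump x,y,z [ 2.08 -1.27 -7.19] open 0.0113 grip 29.4
```

```bash
python3 -m crank '[{"gripper":5,"travel":[0,0.7,0],"twist":[0,0,0]},{"gripper":5,"travel":[0,0.7,0],"twist":[0,0,0]}]' >/dev/null; python3 -c "
from h import *
st()"
```

```text
t 14.55 pos [ 0.5124 -0.0105  0.0944] rot [-1.8000e+02 -6.0000e-02  1.6487e+02] pump xy [0.     0.0007] F pump x,y,z [ 1.1  -1.7  -6.18] open 0.0113 grip 29.4
```

```bash
cat > chk.py <<'E'
from h import *
import sys
st(); sys.exit(int(bot.get_obs()["wrist_force"][:2]@ey < -3.6))
E
python3 -m crank '[{"gripper":5,"travel":[0,0.6,0],"twist":[0,0,0]},{"gripper":5,"travel":[0,0.6,0],"twist":[0,0,0]}]' >/dev/null; python3 chk.py &&
python3 -m crank '[{"gripper":5,"travel":[0,0.6,0],"twist":[0,0,0]},{"gripper":5,"travel":[0,0.6,0],"twist":[0,0,0]}]' >/dev/null && python3 chk.py &&
python3 -m crank '[{"gripper":5,"travel":[0,0.6,0],"twist":[0,0,0]},{"gripper":5,"travel":[0,0.6,0],"twist":[0,0,0]}]' >/dev/null && python3 chk.py &&
python3 -m crank '[{"gripper":5,"travel":[0,0.6,0],"twist":[0,0,0]},{"gripper":5,"travel":[0,0.6,0],"twist":[0,0,0]}]' >/dev/null && python3 chk.py &&
python3 -m crank '[{"gripper":5,"travel":[0,0.6,0],"twist":[0,0,0]},{"gripper":5,"travel":[0,0.6,0],"twist":[0,0,0]}]' >/dev/null && python3 chk.py
```

```text
t 14.8 pos [ 0.5127 -0.0093  0.0944] rot [-1.8000e+02 -6.0000e-02  1.6487e+02] pump xy [0.     0.0019] F pump x,y,z [ 1.15 -2.32 -7.66] open 0.0116 grip 29.4
t 15.05 pos [ 0.513  -0.0082  0.0945] rot [-1.8000e+02 -5.0000e-02  1.6487e+02] pump xy [0.     0.0031] F pump x,y,z [ 0.39 -2.73 -6.83] open 0.0113 grip 29.4
t 15.3 pos [ 0.5134 -0.007   0.0945] rot [-1.8000e+02 -5.0000e-02  1.6487e+02] pump xy [0.0001 0.0043] F pump x,y,z [ 0.06 -2.78 -7.09] open 0.0115 grip 29.4
t 15.55 pos [ 0.5137 -0.0058  0.0945] rot [-1.8000e+02 -5.0000e-02  1.6487e+02] pump xy [0.     0.0055] F pump x,y,z [-0.5  -1.95 -6.88] open 0.0113 grip 29.4
t 15.8 pos [ 0.514  -0.0047  0.0945] rot [-1.8000e+02 -5.0000e-02  1.6487e+02] pump xy [0.     0.0067] F pump x,y,z [-0.24 -3.65 -5.86] open 0.0111 grip 29.4
```

```bash

python3 -m crank '[{"gripper":5,"travel":[0,0.3,0],"twist":[0,0,0]}]' >/dev/null; python3 chk.py 
python3 -m crank '[{"gripper":5,"travel":[0,0,0],"twist":[0,0,0]}]' >/dev/null ; python3 chk.py 
```

```text
t 15.93 pos [ 0.5141 -0.0044  0.0945] rot [ 1.8000e+02 -5.0000e-02  1.6487e+02] pump xy [0.0001 0.007 ] F pump x,y,z [-0.83 -1.49 -6.74] open 0.0113 grip 29.4
t 16.05 pos [ 0.5141 -0.0044  0.0944] rot [ 1.8000e+02 -5.0000e-02  1.6487e+02] pump xy [0.0001 0.007 ] F pump x,y,z [-1.28 -1.4  -5.96] open 0.0113 grip 29.4
```

Noise, not contact yet; continue with a two-step check.

```bash
sed -i 's/-3.6/-4.2/' chk.py
python3 -m crank '[{"gripper":5,"travel":[0,0.5,0],"twist":[0,0,0]},{"gripper":5,"travel":[0,0.5,0],"twist":[0,0,0]}]' >/dev/null; python3 chk.py &&
python3 -m crank '[{"gripper":5,"travel":[0,0.5,0],"twist":[0,0,0]},{"gripper":5,"travel":[0,0.4,0],"twist":[0,0,0]}]' >/dev/null && python3 chk.py &&
python3 -m crank '[{"gripper":5,"travel":[0,0.5,0],"twist":[0,0,0]},{"gripper":5,"travel":[0,0.4,0],"twist":[0,0,0]}]' >/dev/null && python3 chk.py &&
python3 -m crank '[{"gripper":5,"travel":[0,0.5,0],"twist":[0,0,0]},{"gripper":5,"travel":[0,0.4,0],"twist":[0,0,0]}]' >/dev/null && python3 chk.py &&
python3 -m crank '[{"gripper":5,"travel":[0,0.5,0],"twist":[0,0,0]},{"gripper":5,"travel":[0,0.4,0],"twist":[0,0,0]}]' >/dev/null && python3 chk.py
```

```text
t 16.3 pos [ 0.5144 -0.0034  0.0945] rot [-1.8000e+02 -5.0000e-02  1.6487e+02] pump xy [0.0001 0.008 ] F pump x,y,z [-1.65 -1.47 -6.76] open 0.0114 grip 29.4
t 16.55 pos [ 0.5146 -0.0028  0.0944] rot [-1.7997e+02 -5.0000e-02  1.6486e+02] pump xy [0.0001 0.0087] F pump x,y,z [-0.62 -4.74 -7.31] open 0.0118 grip 29.4
```

```bash
python3 -m crank '[{"gripper":5,"travel":[0,0,0],"twist":[0,0,0]}]' >/dev/null ; python3 chk.py;python3 -m crank '[{"gripper":5,"travel":[0,0,0],"twist":[0,0,0]}]' >/dev/null ; python3 chk.py 
```

```text
t 16.68 pos [ 0.5146 -0.0028  0.0945] rot [-1.7998e+02 -4.0000e-02  1.6486e+02] pump xy [0.0001 0.0087] F pump x,y,z [-1.61 -3.75 -6.52] open 0.0115 grip 29.4
t 16.8 pos [ 0.5146 -0.0027  0.0945] rot [-1.7998e+02 -5.0000e-02  1.6486e+02] pump xy [0.0001 0.0087] F pump x,y,z [-0.79 -4.47 -6.82] open 0.0115 grip 29.4
```

```bash
python3 -m crank '[{"gripper":5,"travel":[0,0.4,0],"twist":[0,0,0]},{"gripper":5,"travel":[0,0,0],"twist":[0,0,0]}]' >/dev/null ; python3 chk.py;python3 -m crank '[{"gripper":5,"travel":[0,0,0],"twist":[0,0,0]}]' >/dev/null ; python3 chk.py 
```

```text
t 17.05 pos [ 0.5147 -0.0024  0.0945] rot [-1.7998e+02 -4.0000e-02  1.6486e+02] pump xy [0.0001 0.0091] F pump x,y,z [-2.22 -4.88 -6.32] open 0.0114 grip 29.4
t 17.18 pos [ 0.5147 -0.0024  0.0945] rot [-1.7998e+02 -5.0000e-02  1.6487e+02] pump xy [0.0001 0.0091] F pump x,y,z [-1.44 -5.37 -7.31] open 0.0114 grip 29.4
```

```bash
python3 -m crank '[{"gripper":5,"travel":[0,-0.5,0],"twist":[0,0,0]},{"gripper":5,"travel":[0,-0.3,1],"twist":[0,0,0]},{"gripper":5,"travel":[0,0,1],"twist":[0,0,0]},{"gripper":5,"travel":[0,0,1],"twist":[0,0,0]},{"gripper":5,"travel":[0,0,0.6],"twist":[0,0,0]},{"gripper":5,"travel":[0,0,0],"twist":[0,0,0]}]' >/dev/null ; python3 chk.py;python3 -m crank '[{"gripper":5,"travel":[0,0,0.5],"twist":[0,0,0]},{"gripper":5,"travel":[0,0,0],"twist":[0,0,0]}]' >/dev/null ; python3 chk.py 
```

```text
t 17.93 pos [ 0.5146 -0.0029  0.0909] rot [ 1.7999e+02 -4.0000e-02  1.6488e+02] pump xy [0.0001 0.0085] F pump x,y,z [-2.75 -0.26 -5.91] open 0.0116 grip 29.5
t 18.18 pos [ 0.5145 -0.0029  0.0904] rot [ 1.7999e+02 -4.0000e-02  1.6487e+02] pump xy [0.0001 0.0085] F pump x,y,z [-1.44  0.71 -6.83] open 0.0117 grip 29.5
```

```bash
python3 -m crank '[{"gripper":5,"travel":[0,0,0.5],"twist":[0,0,0]},{"gripper":5,"travel":[0,0,0],"twist":[0,0,0]}]' >/dev/null ; python3 chk.py;python3 -m crank '[{"gripper":11.5,"travel":[0,0,0],"twist":[0,0,0]},{"gripper":12.5,"travel":[0,0,0],"twist":[0,0,0]},{"gripper":13.5,"travel":[0,0,0],"twist":[0,0,0]},{"gripper":14,"travel":[0,0,0],"twist":[0,0,0]},{"gripper":14,"travel":[0,0,0],"twist":[0,0,0]}]' 20 >/dev/null ; python3 - <<'E'
from h import *
st()
i=bot.camera("side")[:,:,::-1]; cv2.imwrite("pics/s5.png",cv2.resize(i[150:290,180:300],None,fx=4,fy=4,interpolation=2))
for z in(.104,.110,.114): print([(w2px("side",[*(c+.0085*ey+s*ex),z])-[180,150])*4 for s in(-.03,0.03)])
E
```

```text
t 18.43 pos [ 0.5146 -0.003   0.09  ] rot [ 1.7999e+02 -4.0000e-02  1.6487e+02] pump xy [0.0001 0.0085] F pump x,y,z [-2.76  0.61 -4.65] open 0.0117 grip 29.7
t 19.05 pos [ 0.5148 -0.003   0.0901] rot [ 1.7999e+02 -1.0000e-02  1.6487e+02] pump xy [0.0003 0.0085] F pump x,y,z [-1.26  0.07  0.29] open 0.0142 grip 0.0
[array([187.42967815, 234.16912884]), array([321.58480593, 227.09274907])]
[array([187.30223848, 222.57416045]), array([321.91028601, 215.5687237 ])]
[array([187.21679672, 214.80032947]), array([322.1284936 , 207.84281343])]
```

View pics/s5.png

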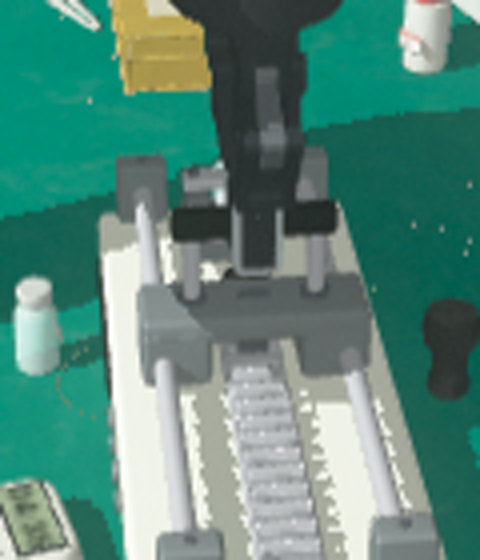

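```bash
cat > back.py <<'E'
from h import *
import sys
st()
o=bot.get_obs(); p=o["ee_pos"][:2]
g=bot.camera("side").astype(int).sum(2)
def dark(s,z0=.11):
    u,v=w2px("side",[*(p+s*ex),z0]); u=int(round(u)); col=g[int(v)-9:int(v)+12,u-1:u+2].mean(1)
    w=np.clip(150-col,0,None); return ((np.arange(len(col))+int(v)-9)*w).sum()/w.sum()-v
print("row off",round(dark(-.025),2),round(dark(.025),2),"(0=.110, +3.0=down)")
f=o["wrist_force"][:2]@ey; sys.exit(int(f>7))
E
python3 back.py &&
python3 -m crank '[{"gripper":14,"travel":[0,-0.6,0],"twist":[0,0,0]},{"gripper":14,"travel":[0,-0.6,0],"twist":[0,0,0]},{"gripper":14,"travel":[0,-0.4,0],"twist":[0,0,0]}]' >/dev/null && python3 back.py &&
python3 -m crank '[{"gripper":14,"travel":[0,-0.4,0],"twist":[0,0,0]},{"gripper":14,"travel":[0,-0.4,0],"twist":[0,0,0]}]' >/dev/null && python3 back.py &&
python3 -m crank '[{"gripper":14,"travel":[0,-0.4,0],"twist":[0,0,0]},{"gripper":14,"travel":[0,-0.4,0],"twist":[0,0,0]}]' >/dev/null && python3 back.py &&
python3 -m crank '[{"gripper":14,"travel":[0,-0.4,0],"twist":[0,0,0]},{"gripper":14,"travel":[0,-0.4,0],"twist":[0,0,0]}]' >/dev/null && python3 back.py
```

```text
t 19.1 pos [ 0.5147 -0.003   0.0901] rot [ 1.8000e+02 -2.0000e-02  1.6487e+02] pump xy [0.0003 0.0085] F pump x,y,z [-0.35 -0.15 -0.69] open 0.0138 grip 0.0
row off -0.78 -0.16 (0=.110, +3.0=down)
t 19.52 pos [ 0.5142 -0.0041  0.0899] rot [ 1.7994e+02 -4.0000e-02  1.6489e+02] pump xy [0.0001 0.0073] F pump x,y,z [-0.74  5.01 -0.24] open 0.0139 grip 2.3
row off -1.14 -0.43 (0=.110, +3.0=down)
t 19.82 pos [ 0.514  -0.0049  0.09  ] rot [ 1.7995e+02 -4.0000e-02  1.6489e+02] pump xy [0.0001 0.0064] F pump x,y,z [ 0.28  4.7  -0.7 ] open 0.0141 grip 2.9
row off -0.87 -0.74 (0=.110, +3.0=down)
t 20.12 pos [ 0.5139 -0.0055  0.09  ] rot [ 1.7993e+02 -3.0000e-02  1.6490e+02] pump xy [0.0001 0.0058] F pump x,y,z [-0.06  6.21  0.21] open 0.0141 grip 2.9
row off -0.92 -0.95 (0=.110, +3.0=down)
t 20.43 pos [ 0.5137 -0.0064  0.0901] rot [ 1.7994e+02 -3.0000e-02  1.6490e+02] pump xy [0.0002 0.005 ] F pump x,y,z [-0.73  6.29  0.26] open 0.0138 grip 2.9
row off -0.82 -1.0 (0=.110, +3.0=down)
```

```bash
sed -i 's/f>7/f>8.5/' back.py
python3 -m crank '[{"gripper":14,"travel":[0,-0.4,0],"twist":[0,0,0]},{"gripper":14,"travel":[0,-0.4,0],"twist":[0,0,0]}]' >/dev/null && python3 back.py &&
python3 -m crank '[{"gripper":14,"travel":[0,-0.4,0],"twist":[0,0,0]},{"gripper":14,"travel":[0,-0.4,0],"twist":[0,0,0]}]' >/dev/null && python3 back.py &&
python3 -m crank '[{"gripper":14,"travel":[0,-0.4,0],"twist":[0,0,0]},{"gripper":14,"travel":[0,-0.4,0],"twist":[0,0,0]}]' >/dev/null && python3 back.py &&
python3 -m crank '[{"gripper":14,"travel":[0,-0.4,0],"twist":[0,0,0]},{"gripper":14,"travel":[0,-0.4,0],"twist":[0,0,0]}]' >/dev/null && python3 back.py &&
python3 -m crank '[{"gripper":14,"travel":[0,-0.4,0],"twist":[0,0,0]},{"gripper":14,"travel":[0,-0.4,0],"twist":[0,0,0]}]' >/dev/null && python3 back.py
```

```text
t 20.73 pos [ 0.5134 -0.0072  0.0901] rot [ 1.7994e+02 -3.0000e-02  1.6489e+02] pump xy [0.0001 0.0041] F pump x,y,z [-0.09  5.46 -0.23] open 0.0142 grip 2.9
row off -1.25 -0.79 (0=.110, +3.0=down)
t 21.02 pos [ 0.5132 -0.008   0.0901] rot [ 1.7995e+02 -3.0000e-02  1.6489e+02] pump xy [0.0002 0.0033] F pump x,y,z [-1.71  6.    1.26] open 0.0139 grip 2.7
row off -1.28 -0.64 (0=.110, +3.0=down)
t 21.32 pos [ 0.513  -0.0087  0.0901] rot [ 1.7995e+02 -3.0000e-02  1.6489e+02] pump xy [0.0001 0.0025] F pump x,y,z [-1.4   5.24  0.83] open 0.014 grip 2.8
row off -1.09 -0.9 (0=.110, +3.0=down)
t 21.62 pos [ 0.5128 -0.0095  0.0901] rot [ 1.7994e+02 -3.0000e-02  1.6489e+02] pump xy [0.0002 0.0017] F pump x,y,z [-1.16  5.31  1.63] open 0.0141 grip 2.9
row off -0.81 -0.97 (0=.110, +3.0=down)
t 21.93 pos [ 0.5126 -0.0103  0.0901] rot [ 1.7994e+02 -3.0000e-02  1.6489e+02] pump xy [0.0002 0.0009] F pump x,y,z [-1.18  5.05  0.43] open 0.0137 grip 2.7
row off -1.08 -0.95 (0=.110, +3.0=down)
```

```bash

python3 -m crank '[{"gripper":14,"travel":[0,-0.4,0],"twist":[0,0,0]},{"gripper":14,"travel":[0,-0.4,0],"twist":[0,0,0]}]' >/dev/null && python3 back.py &&
python3 -m crank '[{"gripper":14,"travel":[0,-0.4,0],"twist":[0,0,0]},{"gripper":14,"travel":[0,-0.4,0],"twist":[0,0,0]}]' >/dev/null && python3 back.py &&
python3 -m crank '[{"gripper":14,"travel":[0,-0.4,0],"twist":[0,0,0]},{"gripper":14,"travel":[0,-0.4,0],"twist":[0,0,0]}]' >/dev/null && python3 back.py &&
python3 -m crank '[{"gripper":14,"travel":[0,-0.4,0],"twist":[0,0,0]},{"gripper":14,"travel":[0,-0.4,0],"twist":[0,0,0]}]' >/dev/null && python3 back.py &&
python3 -m crank '[{"gripper":14,"travel":[0,-0.4,0],"twist":[0,0,0]},{"gripper":14,"travel":[0,-0.4,0],"twist":[0,0,0]}]' >/dev/null && python3 back.py
```

```text
t 22.23 pos [ 0.5124 -0.0111  0.09  ] rot [ 1.7995e+02 -3.0000e-02  1.6489e+02] pump xy [0.0002 0.    ] F pump x,y,z [-0.2   4.59  0.43] open 0.0137 grip 2.5
row off -1.33 -0.59 (0=.110, +3.0=down)
t 22.52 pos [ 0.5121 -0.012   0.09  ] rot [ 1.7996e+02 -4.0000e-02  1.6489e+02] pump xy [ 0.0001 -0.0009] F pump x,y,z [-0.43  6.31 -0.07] open 0.0139 grip 3.1
row off -1.16 -0.92 (0=.110, +3.0=down)
t 22.82 pos [ 0.5118 -0.0131  0.0899] rot [-1.7999e+02 -4.0000e-02  1.6488e+02] pump xy [ 0.0001 -0.002 ] F pump x,y,z [-0.39  0.03 -0.62] open 0.0144 grip 0.0
row off -0.3 -0.25 (0=.110, +3.0=down)
t 23.12 pos [ 0.5116 -0.0139  0.0898] rot [-1.8000e+02 -5.0000e-02  1.6486e+02] pump xy [ 0.0001 -0.0029] F pump x,y,z [ 0.17  2.76 -0.51] open 0.0144 grip 1.0
row off 1.91 1.86 (0=.110, +3.0=down)
t 23.43 pos [ 0.5114 -0.0146  0.0898] rot [-1.8000e+02 -5.0000e-02  1.6487e+02] pump xy [ 0.0001 -0.0036] F pump x,y,z [-1.1   2.3  -1.37] open 0.0139 grip 1.1
row off 1.62 2.07 (0=.110, +3.0=down)
```

```bash
python3 -m crank '[{"gripper":14,"travel":[0,1,0],"twist":[0,0,0]},{"gripper":25,"travel":[0,0,0],"twist":[0,0,0]},{"gripper":45,"travel":[0,0,0],"twist":[0,0,0]},{"gripper":45,"travel":[0,0,0],"twist":[0,0,0]},{"gripper":45,"travel":[0,0,0],"twist":[0,0,0]},{"gripper":45,"travel":[0,0,-10],"twist":[0,0,0]},{"gripper":45,"travel":[0,0,-25],"twist":[0,0,0]},{"gripper":45,"travel":[0,0,-40],"twist":[0,0,0]},{"gripper":45,"travel":[0,0,-40],"twist":[0,0,0]},{"gripper":45,"travel":[0,0,0],"twist":[0,0,0]},{"gripper":45,"travel":[0,0,0],"twist":[0,0,0]}]' >/dev/null; python3 - <<'E'
from h import *
st()
i=bot.camera("side")[:,:,::-1]; cv2.imwrite("pics/s6.png",cv2.resize(i[150:290,180:300],None,fx=4,fy=4,interpolation=2))
for z in(.104,.110): print([(w2px("side",[*(c-.0025*ey+s*ex),z])-[180,150])*4 for s in(-.03,0.03)])
E
```

```text
t 24.85 pos [ 0.5118 -0.0136  0.2048] rot [ 1.8000e+02 -4.0000e-02  1.6487e+02] pump xy [ 0.0002 -0.0026] F pump x,y,z [-1.03  0.28 -1.2 ] open 0.0449 grip 0.0
[array([189.49280009, 247.2512774 ]), array([325.08336296, 239.99055572])]
[array([189.37104775, 235.57421444]), array([325.42429113, 228.38525713])]
```

View pics/s6.png

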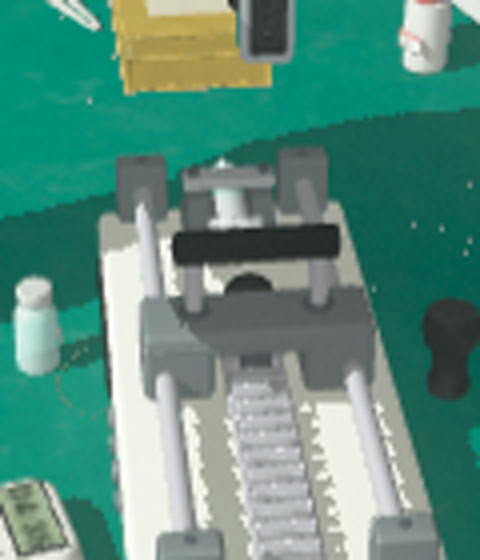

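The picture shows the bar centred at about (256,243) in the crop, which matches the down height (z = 0.104). The hand is clear and the neighbouring items are undisturbed.

```bash
python3 -c "
from h import *
print(bot.job_done())"
```

```text
the job is handed in; nothing more can be done
None
```

The job is handed in: the pad touched the plunger gently at about 3–4 N. The bar then dropped into the first notch with about 11 mm of gap left (limit 14.5 mm), and the arm is clear. The judge returned no verdict.

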